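# Index the revolving stop of a drilling jig and push the blank home

### The job

Set the drilling jig for its third hole distance and load it, only pushing with the fingers: push the upright tabs of the stop turret round until the stop screw marked with three pips (the second longest) has snapped in pointing straight along the bed at the pine blank, then push the blank flat against the fence and slide it along until its end butts against that stop. Keep the blank down on the bed - do not lift or tip it - and leave the things standing round about where they are.

Things in the scene. Friction and masses are not known exactly. Their poses are not given: they have to be found in the camera images.
- drill_jig: wooden drilling jig screwed to the bench. Origin at bench level, mid length; +y runs along the bed to the turret, +x points to the fence (away from the robot), z up; all jig mm below are in this frame. Base board 15 thick, y -135 to +135, x -63 to +47 (to +87 beside the turret). Bed top z = 31, x -50 to +30, y -130 to +30. Blank home: centre at x = 0, y = -23
- fence_face (a point): foot of the fence's face at mid fence (jig x = +15, y = -64, z = 31 mm). The fence is a straight wooden strip on the far side of the bed, face at x = +15, top z = 60, y = -130 to +2
- bush (a point): foot of the drill bush (jig x = 0, y = -13, z = 54 mm), held over the bed by a fixed steel arm from the fence top: arm y = -27 to +1, x = -27 to +35, top z = 75 mm. The blank passes beneath
- stop_turret (a joint): turret angle, rad, counter-clockwise seen from above, endless both ways. 0 or a whole turn: stop 3 points along jig -y at the blank; +1.571: stop 2; 3.142: stop 1; 4.712: stop 4. A sprung roller snaps it into the nearest of these four notches. Leaving one takes about 0.13 N m (3 N at a tab); once past half way (0.785 rad) it snaps on into the next
- turret_axis (a point): fixed, on the turret's upright axis (jig x = 0, y = +80) at its disc's top, z = 49 mm. Aluminium disc 60 mm across with four radial stop screws, 13 mm thick, top z = 48, tips 42, 50, 58, 66 mm from the axis, marked on the disc with 1, 2, 3, 4 dark pips
- tab_1 (a point): top of one of four like push tabs, 40 mm from the axis, z = 74 mm; turns with the turret. Tabs stand midway between the stops (45 degrees off; this one at jig direction +45 degrees from +x when the angle is 0, the others each 90 on): upright radial plates 5 mm thick, 26 to 54 mm from the axis, z = 41 to 74 mm
- stop_3_tip (a point): middle of the flat tip of the stop with three pips (second longest), 58 mm from the turret's axis, z = 41 mm; turns with the turret
- stop_place (a point): fixed point of the jig (x = 0, y = +22, z = 41 mm) where the tip of stop 3 stands when it points at the blank
- pine_blank: loose pine blank 30 x 90 x 20 mm (x, y, z), lying on the jig's bed with its length roughly along the bed, a little off the fence and clear of the stops; origin at the centre of its underside
- wide_offcut: pine offcut 45 x 130 x 18 mm lying on the bench in front of the jig, a bystander
- pencil: flat red carpenter's pencil, 159 mm, lying on the wide offcut, a bystander
- loose_nut: M12 hexagon nut, 18 mm, lying on the jig's base board in front of the turret, a bystander
- pocket_tape: yellow pocket tape measure, 39 x 90 x 70 mm high, standing behind the fence, a bystander
- tin_can: open tin can, 68 mm across, 100 mm high, on the left by the wall, a bystander
- glue_bottle: glue bottle, 187 mm high, on the left by the wall, a bystander

How it is judged (in metres and radians):
On the way, in this order (a step that is already met when the one before it is completed fails the run):
1. the stop with three pips is snapped in pointing at the blank, the blank not yet pushed along to it (horizontal distance between stop_3_tip and stop_place below 0.005 m and velocity of joint stop_turret between -0.1 and 0.1 rad/s and y of pine_blank in the frame of drill_jig below -0.032 m), for 0.2 s.
2. the blank is flat against the fence with its end against that stop (horizontal distance between stop_3_tip and stop_place below 0.005 m and y of pine_blank in the frame of drill_jig between -0.0255 and -0.0205 m and x of pine_blank in the frame of drill_jig between -0.0035 and 0.0025 m and angle between the y axis of pine_blank and the y axis of drill_jig, either way round below 0.05 rad and z of pine_blank in the frame of drill_jig between 0.028 and 0.034 m and angle between pine_blank's own z axis and vertical below 0.05 rad), for 0.2 s.
At the end, for the whole second after the job is handed in: stop 3 points along the bed (tip within 5 mm of its place), and the blank lies at rest flat on the bed, its end within 2.5 mm of that stop and its side within 3.5 mm of the fence, parallel to it within 0.05 rad (all of step 2 and velocity of joint stop_turret between -0.1 and 0.1 rad/s and linear speed of pine_blank below 0.01 m/s); the robot touches nothing.
It fails at once if the blank is lifted off the bed or tipped (z of pine_blank in the frame of drill_jig above 0.042 m or z of pine_blank in the frame of drill_jig below 0.025 m or angle between pine_blank's own z axis and vertical above 0.3 rad).
It fails at once if a thing standing round about is moved more than 25 mm or knocked over (distance of any of wide_offcut, pencil, loose_nut, pocket_tape, tin_can, glue_bottle from where it was at the start of the episode above 0.025 m or angle between any of tin_can, glue_bottle, pocket_tape's own z axis and vertical above 0.5 rad).
It also fails if it takes over 72 s, if anything falls off the work surface, if the arm or the gripper's body presses on something with over 40 N, if the wrist force passes 120 N, or if a joint passes its speed limit or range.

### The arm

A 6-joint arm with a two-finger parallel gripper is mounted at the origin on a cart in front of the work surface, level with it; the furniture and walls round the work are solid. World frame = base frame: x ahead of the robot, y to its left, z up, the work surface at z = 0. Lengths are in mm, angles in rad, forces in N, time in s.
With the tool pointing down it reaches from about 200 to 875 mm from the base axis. Payload 3.4 kg.
Tool frame: the origin (TCP) lies at the very end of the fingers, on their centre line; the grasp point (between the pads) lies 19 mm behind it (r.grip_depth is the distance from the TCP to the grasp point, in mm); z points along the fingers, y is the line along which they close (so a half turn about z gives the same grasp; the last joint's range is limited). The gripper opens to 94 mm and grips with 3 to 60 N. Pads are 16 mm wide; open, the fingers measure 119 mm over their backs; the gripper's body (75 mm by 177 mm) begins 78 mm behind the grasp point.
Start: joints at [-1.399, 0.276, 1.505, -0, 1.361, -0.121], TCP at [165.964, -550.565, 205.493] pointing down, gripper open.
Joint ranges: [-2.89, 2.89], [-0.75, 2.08], [0.22, 2.7], [-1.18, 4.32], [0.11, 2.71], [-2.7, 2.7]. Speed limits (rad/s): [2.57, 2.57, 3.14, 3.14, 3.14, 3.14].

### API

Orientations are given as a unit quaternion [x, y, z, w].
In Python, from cell import r gives the robot as it stands.
- The arm moves only by the shell command python3 drive.py FILE [OPENING] [FORCE], which reads ROWS from the file FILE. ROWS is a JSON object whose key "increments" holds a list of rows, 1 to 12 of them, each of 4 numbers: dx, dy, dz in mm, then a turn about the tool's z in rad; each row shifts and turns the commanded pose from where the row before left it, along the tool's axes as they then stand; what a row does not reach is not made up. A row lasts 1/12 s, in which the tool goes at most 41.7 mm and 0.125 rad, less where a joint would pass 70% of its speed; a pose out of reach is approached as far as the arm can. OPENING is the opening from 0.0 (shut) to 1.0 (fully open), set as the command begins (- or left out keeps the last). The fingers move at their own pace and stop on an object; FORCE is the grip in N (left out, the last holds). Time passes only in rows, so rows that do not move let the fingers close. It prints the time, the measured TCP pose, the force, the opening and the grip force at its end. Input that does not fit is refused with a message, and nothing moves.
- r.sense(): the state, without advancing time (a new reading comes with each control period).
- r.grab_frame(name): name is "side" or "top" or "wrist"; returns the picture (400x640x3 uint8, red, green, blue); there is no depth.
- r.camera_info(name): a dict with "vertical_fov" (degrees; the focal length in pixels is half the picture's height over the tangent of half this angle, whatever the lens; pixels are square), "cx", "cy" (the principal point, pixels), "xyz" and "orientation" of the camera in the world; the wrist camera has in their place "T_tool_cam" (4x4, takes a point from camera to tool coordinates, whose origin is the TCP and whose axes are the flange's). Camera axes: x right, y down, z forward; pixel columns grow to the right and rows downward; lengths in mm; the calibration is good to about 2 mm. The wrist camera is an equidistant fisheye: a pixel r from the principal point sees the ray r / f radians off the axis. A picture is of the moment at which its call begins: read the wrist's pose just before it. camera_info takes no time and is no camera call.
- r.close_job(): hands the job in; it is judged then, once.
The state is a dict: "t": time; "joint_pos": joint angles; "joint_vel": joint speeds; "joint_torque": joint torques, N m; "ee_pos": TCP position; "tcp_rot": TCP orientation; "wrist_force": force on the tool from outside, world axes, zero at the start; "torque": the same for the moment, N m; "grip_width": opening from 0.0 (shut) to 1.0 (fully open); "grip_force": force on a finger pad.
Only numpy, scipy, OpenCV 4.12 (cv2) and the standard library are available. Lean on these libraries where they do the work, as an engineer would, in place of code of your own. Each camera call takes 0.05 s, during which the arm holds its last target. There are 200 camera calls.

## Working session

There is one attempt and no reset: what is moved stays moved. The work goes in short steps, Python scripts to look and compute and a shell command to move; the robot and the scene stay as the last step left them, time stands still between calls to the robot, and variables do not carry over. Pictures are saved under pics/ and viewed, at most 10 in all, crops included, and the job is handed in when it is done.

```bash
ls; mkdir -p pics
python3 - <<'E'
from cell import r
import cv2,json
for n in("side","top","wrist"):
    i=r.camera_info(n);print(n,i)
for n in("side","top"):
    cv2.imwrite(f"pics/{n}0.png",r.grab_frame(n)[:,:,::-1])
s=r.sense();print(s)
E
```

```text
cell.py
drive.py
pics
side {'vertical_fov': 44.37028565159096, 'cx': 314.38219833873774, 'cy': 198.68871579809206, 'xyz': array([1521.79213356, -100.11850289,  750.43474279]), 'orientation': array([ 0.68594564,  0.5465231 , -0.29069148, -0.38247815])}
top {'vertical_fov': 45.43998049412117, 'cx': 327.21380733607725, 'cy': 195.84602773827032, 'xyz': array([ 328.30076794,  123.73627798, 1005.4284606 ]), 'orientation': array([-0.69739754,  0.71052772, -0.06762743,  0.06491191])}
wrist {'vertical_fov': 65.70646984690485, 'cx': 319.72125954948115, 'cy': 193.9217372496867, 'T_tool_cam': array([[-4.07420416e-04, -9.70612734e-01, -2.40646533e-01,
         6.99675744e+01],
       [ 9.99999837e-01, -4.91643105e-04,  2.89946869e-04,
        -3.57836369e-01],
       [-3.99738332e-04, -2.40646375e-01,  9.70612777e-01,
        -1.78670255e+02],
       [ 0.00000000e+00,  0.00000000e+00,  0.00000000e+00,
         1.00000000e+00]])}
{'t': 0.1, 'joint_pos': array([-1.39901427e+00,  2.76539463e-01,  1.50592099e+00, -2.73411048e-05,
        1.36064335e+00, -1.20976131e-01]), 'joint_vel': array([ 0.00067731, -0.00064617, -0.00288921, -0.00191868,  0.00023253,
       -0.00081202]), 'joint_torque': array([ 1.89787504e-03, -4.05456841e+01, -2.37778670e+01,  7.03592459e-02,
        2.99040321e-02, -4.93487414e-05]), 'ee_pos': array([ 165.86282672, -550.09302076,  204.72089459]), 'tcp_rot': array([ 9.89304996e-01,  1.45859703e-01, -3.25550709e-05, -7.54990745e-04]), 'wrist_force': array([ 0.8400706 ,  0.07172433, -0.09183532]), 'torque': array([ 0.02249005, -0.03902151,  0.000923  ]), 'grip_force': 0.0, 'grip_width': 0.9984614985651429}
```

View pics/top0.png

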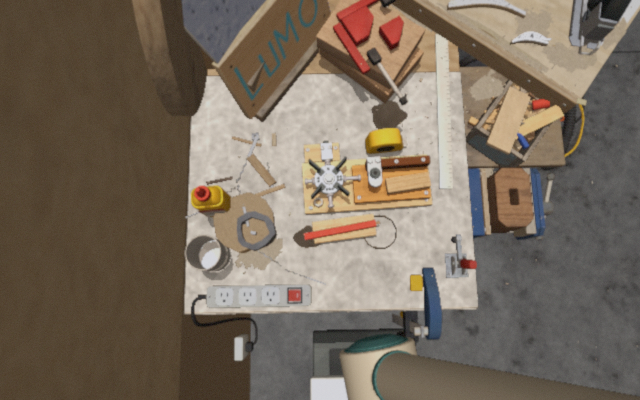

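View pics/side0.png

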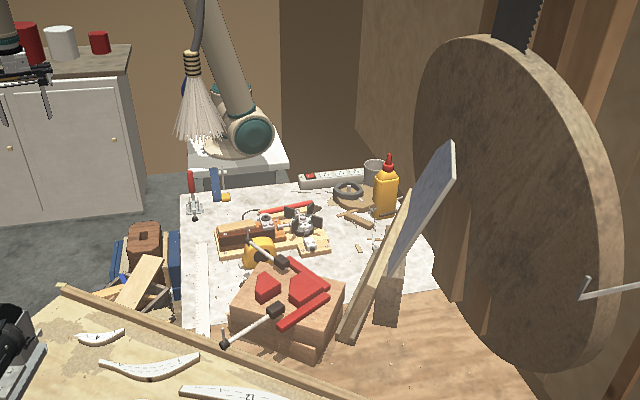

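The top view shows the jig with its turret at about (330,180), the blank at (407,184) and the bystanders around it. The side view is too far away to be useful. I'll enlarge the top view.

Run:
```python
import cv2
i=cv2.imread("pics/top0.png")[130:220,295:441]
cv2.imwrite("pics/topc.png",cv2.resize(i,None,fx=5.4,fy=5.4,interpolation=cv2.INTER_CUBIC))
```

```text
(no output)
```

View pics/topc.png

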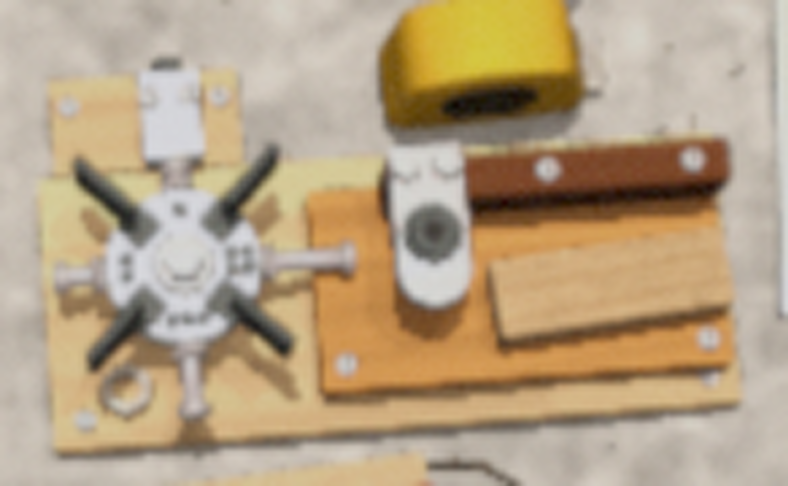

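Stop 4, with four pips, points at the blank. Stop 3 points at the robot, so the turret must turn about +90° counter-clockwise. Next I'll fit the jig and blank poses from the crop pixels.

```bash
cat > h.py <<'E'
import numpy as np
from cell import r
from scipy.spatial.transform import Rotation as R
from scipy.optimize import least_squares
def cam(n,s=None):
    i=r.camera_info(n); f=200/np.tan(np.radians(i["vertical_fov"]/2))
    if n=="wrist":
        s=s or r.sense(); T=np.array(i["T_tool_cam"]); A=R.from_quat(s["tcp_rot"])
        return f,i["cx"],i["cy"],A.apply(T[:3,3])+s["ee_pos"],A*R.from_matrix(T[:3,:3]),True
    return f,i["cx"],i["cy"],i["xyz"],R.from_quat(i["orientation"]),False
def proj(c,P):
    f,cx,cy,o,A,fish=c; q=A.inv().apply(np.atleast_2d(P)-o); rr=np.hypot(q[:,0],q[:,1])
    k=f*np.arctan2(rr,q[:,2])/rr if fish else f/q[:,2]
    return np.c_[cx+q[:,0]*k,cy+q[:,1]*k]
def w(p,P):   # pose x,y,yaw ; local pts
    P=np.atleast_2d(np.array(P,float)); c,s=np.cos(p[2]),np.sin(p[2])
    return np.c_[p[0]+c*P[:,0]-s*P[:,1],p[1]+s*P[:,0]+c*P[:,1],P[:,2]]
def fit(views,p0):  # views: list of (cam, pix, localpts)
    g=lambda p:np.concatenate([(proj(c,w(p,L))-np.array(x)).ravel() for c,x,L in views])
    s=least_squares(g,p0,loss="soft_l1"); return s.x,g(s.x).reshape(-1,2)
def blankpts(): return [[15,45,20+31],[-15,45,51],[-15,-45,51],[15,-45,51]]
E
python3 - <<'E'
from h import *
np.set_printoptions(precision=2,suppress=True)
c=cam("top")
u=lambda a:np.array(a)/5.4+[294.6,129.6]
px=u([(325,392),(733,362),(57,450),(740,404),(50,82),(188,258)])
L=[[-50,30,31],[-50,-130,31],[-63,135,15],[-63,-135,15],[87,135,15],[0,80,54]]
p,e=fit([(c,px,L)],[400,80,0]);print("jig",p,e)
b,e=fit([(c,u([(490,263),(500,342),(730,305),(722,232)]),blankpts())],[380,0,0]);print("blank",b,e)
d=b-p;cc,s=np.cos(p[2]),np.sin(p[2]);print("blank in jig",cc*d[0]+s*d[1],-s*d[0]+cc*d[1],d[2])
n,_=fit([(c,u([(126,390)]),[[0,0,20]])],[400,80,0]);d=n-p;print("nut in jig",cc*d[0]+s*d[1],-s*d[0]+cc*d[1])
q=r.sense();print("tool", R.from_quat(q["tcp_rot"]).as_matrix())
E
```

```text
jig [550.47  33.87  -6.24] [[-0.04 -0.08]
 [ 1.22  0.43]
 [-0.31 -0.13]
 [ 1.3  -0.04]
 [-3.06 -0.68]
 [-0.31  0.32]]
blank [534.41 -46.85 -18.73] [[-0.53  0.11]
 [ 0.05 -0.29]
 [ 0.91  0.41]
 [-0.27 -0.22]]
blank in jig -19.92194046776125 -79.86256770799733 -12.490079378948485
nut in jig -42.374227148902904 106.1149529055588
tool [[ 0.96  0.29 -0.  ]
 [ 0.29 -0.96  0.  ]
 [ 0.   -0.   -1.  ]]
```

```bash
echo '{"increments":[[0, 0, -40, 0.125], [0, 0, -20, 0.125], [19, -30, 0, 0], [19, -30, 0, 0], [19, -30, 0, 0], [19, -30, 0, 0], [19, -30, 0, 0], [19, -30, 0, 0], [19, -30, 0, 0], [19, -30, 0, 0], [19, -30, 0, 0], [19, -30, 0, 0]]}' > path.dat && python3 drive.py path.dat 0
echo '{"increments":[[19, -30, 0, 0], [19, -30, 0, 0], [19, -30, 0, 0], [19, -30, 0, 0], [19, -30, 0, 0], [19, -30, 0, 0], [19, -30, 0, 0], [19, -30, 0, 0], [19, -30, 0, 0], [0, 0, 0, 0], [0, 0, 0, 0]]}' > path.dat && python3 drive.py path.dat 0
python3 - <<'E'
from h import *
import cv2,pickle
s=r.sense();print(s["ee_pos"],s["joint_pos"]);pickle.dump(s,open("s1.pkl","wb"))
i=r.grab_frame("wrist")[:,:,::-1];cv2.imwrite("pics/w1.png",i)
cv2.imwrite("pics/w1b.png",cv2.resize(i,(800,500),interpolation=cv2.INTER_CUBIC))
E
```

```text
t: 1.1
ee_pos: [343.2, -240.9, 265.2]
tcp_rot: [1.0, 0.021, -0.0, -0.0]
wrist_force: [1.1, 0.6, -0.3]
grip_width: 0.184
grip_force: 0.0
t: 2.02
ee_pos: [502.3, 35.7, 264.6]
tcp_rot: [1.0, 0.023, -0.001, 0.0]
wrist_force: [-0.6, -0.4, -0.3]
grip_width: 0.006
grip_force: 0.0
[502.29935751  35.71362757 264.62679025] [-6.69702925e-02  1.39152257e-01  1.53967707e+00 -3.92740123e-04
  1.46453307e+00  1.45756608e+00]
```

View pics/w1b.png

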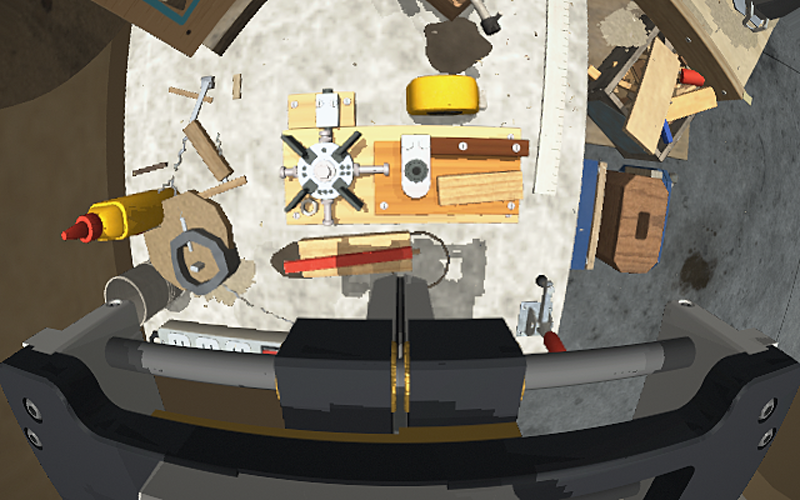

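The wrist view shows the jig whole: the turret at (325,171) and the blank at (480,190), both in the 800-pixel picture. I'll enlarge it to read the corners.

Run:
```python
import cv2
i=cv2.imread("pics/w1.png")[64:188,220:430]
cv2.imwrite("pics/w1c.png",cv2.resize(i,None,fx=3.8,fy=3.8,interpolation=cv2.INTER_CUBIC))
```

```text
(no output)
```

View pics/w1c.png

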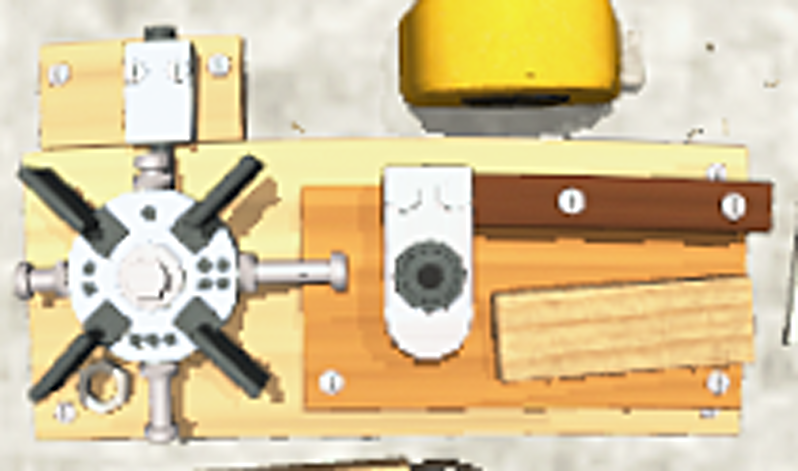

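The wrist crop confirms the pips: 4 at right, 3 at bottom, 2 at left, 1 at top. Now a joint fit with both views.

Run:
```python
from h import *
import pickle
np.set_printoptions(precision=2,suppress=True)
c=cam("top");v=cam("wrist",pickle.load(open("s1.pkl","rb")))
u=lambda a:np.array(a)/5.4+[294.6,129.6]
q=lambda a:np.array(a)/3.8+[219.63,63.63]
A=(c,u([(325,392),(733,362),(57,450),(740,404)]),[[-50,30,31],[-50,-130,31],[-63,135,15],[-63,-135,15]])
B=(v,q([(303,408),(740,406),(303,187),(35,438),(738,434),(747,145),(22,155),(772,232)]),[[-50,30,31],[-50,-130,31],[30,30,31],[-63,135,15],[-63,-135,15],[47,-135,15],[47,135,15],[15,-130,60]])
for V in([A],[B],[A,B]):
    p,e=fit(V,[550,34,0.04]);print("jig",p);
print(e)
bt=(c,u([(490,263),(500,342),(730,305),(722,232)]),blankpts());bw=(v,q([(494,293),(504,381),(752,359),(748,275)]),blankpts())
for V in([bt],[bw],[bt,bw]): b,e=fit(V,[535,-46,.1]);d=b-p;cc,s=np.cos(p[2]),np.sin(p[2]);print("blank",b,"in jig",cc*d[0]+s*d[1],-s*d[0]+cc*d[1],d[2])
print(e)
print("axis px",proj(v,w(p,[[0,80,49],[0,80,60]])),q([(150,277)]))
# height check: triangulate bed corner near-left & tab top (lower right)
def tri(a,b):
    g=lambda X:np.r_[(proj(c,X)-a).ravel(),(proj(v,X)-b).ravel()]
    return least_squares(g,[550,50,30]).x
print("bed z",tri(u([(325,392)]),q([(303,408)])),"tab", tri(u([(287,350)]),q([(262,392)])), "blank",tri(u([(490,263)]),q([(494,293)])))
```

```text
jig [550.52  35.2    0.05]
jig [551.17  36.3    0.06]
jig [551.03  36.15   0.06]
[[-0.94 -0.22]
 [ 0.25 -0.33]
 [-1.12  0.14]
 [ 0.39 -0.82]
 [ 0.09  0.57]
 [ 0.55  0.59]
 [-1.07 -0.75]
 [-0.24  0.97]
 [ 0.64  0.15]
 [ 0.44 -0.03]
 [-0.5  -0.84]
 [ 0.51  0.26]]
blank [534.41 -46.85   0.12] in jig -21.265099704060603 -81.93699316920595 0.06799362337626774
blank [537.23 -46.15   0.14] in jig -18.409255282527106 -81.39817245771006 0.08781961042145695
blank [536.56 -46.38   0.14] in jig -19.08992349357431 -81.59133848990142 0.08305269537732377
[[-0.85 -0.57]
 [-0.06 -1.02]
 [ 0.67 -0.96]
 [-0.73 -1.54]
 [-0.18  0.41]
 [-0.99  0.47]
 [ 0.84  0.88]
 [ 0.89  0.35]]
axis px [[259.03 136.39]
 [257.35 136.93]] [[259.1  136.52]]
bed z [499.71  62.85  29.51] tab [509.96  75.99  58.41] blank [545.27  -0.96  45.47]
```

```bash
cat >> h.py <<'E'
J=np.array([551.03,36.15,0.057])
def tcpj():
    s=r.sense(); d=s["ee_pos"]-[J[0],J[1],0]; c,n=np.cos(J[2]),np.sin(J[2])
    print("tcp in jig",np.round([c*d[0]+n*d[1],-n*d[0]+c*d[1],d[2]],1),"yaw",2*s["tcp_rot"][1]-J[2],"F",np.round(s["wrist_force"],1))
if __name__=="__main__": tcpj()
E
echo '{"increments":[[1.5, -34, 0, 0], [1.5, -34, 0, 0], [0, 0, 35, 0], [0, 0, 35, 0], [0, 0, 35, 0], [0, 0, 35, 0], [0, 0, 35, 0], [0, 0, 33, 0], [0, 0, 0, 0], [0, 0, 0, 0]]}' > path.dat && python3 drive.py path.dat 0; python3 h.py
```

```text
t: 2.9
ee_pos: [500.7, 101.0, 56.7]
tcp_rot: [1.0, 0.02, -0.002, 0.0]
wrist_force: [-0.1, 0.0, 0.5]
grip_width: 0.001
grip_force: 0.0
tcp in jig [-46.5  67.6  56.7] yaw -0.016000359039555427 F [-0.1  0.   0.5]
```

```bash
echo '{"increments":[[3.6, 2.6, 0, 0], [3.6, 2.6, 0, 0], [3.6, 2.6, 0, 0], [3.6, 2.6, 0, 0], [3.6, 2.6, 0, 0], [3.6, 2.6, 0, 0]]}' > path.dat && python3 drive.py path.dat 0;echo '{"increments":[[3.6, 2.6, 0, 0], [3.6, 2.6, 0, 0], [3.6, 2.6, 0, 0], [3.6, 2.6, 0, 0], [3.6, 2.6, 0, 0], [0, 0, 0, 0], [0, 0, 0, 0], [0, 0, 0, 0]]}' > path.dat && python3 drive.py path.dat 0; python3 h.py
python3 - <<'E'
from h import *
import cv2
i=r.grab_frame("top")[130:220,295:441,::-1]
cv2.imwrite("pics/t2.png",cv2.resize(i,None,fx=5,fy=5,interpolation=cv2.INTER_CUBIC))
i=r.grab_frame("wrist")[:,:,::-1];cv2.imwrite("pics/w2.png",i)
cv2.imwrite("pics/w2c.png",cv2.resize(i[60:260,160:440],None,fx=2.8,fy=2.8))
E
```

```text
t: 3.4
ee_pos: [525.1, 88.0, 59.0]
tcp_rot: [1.0, 0.021, 0.001, -0.001]
wrist_force: [-2.9, 3.9, 2.7]
grip_width: 0.007
grip_force: 1.8
t: 4.07
ee_pos: [544.0, 75.2, 57.6]
tcp_rot: [1.0, 0.021, 0.001, 0.0]
wrist_force: [-0.2, -0.5, -0.3]
grip_width: 0.004
grip_force: 0.0
tcp in jig [-4.8 39.4 57.6] yaw -0.014265335459384312 F [-0.2 -0.5 -0.3]
```

View pics/w2c.png

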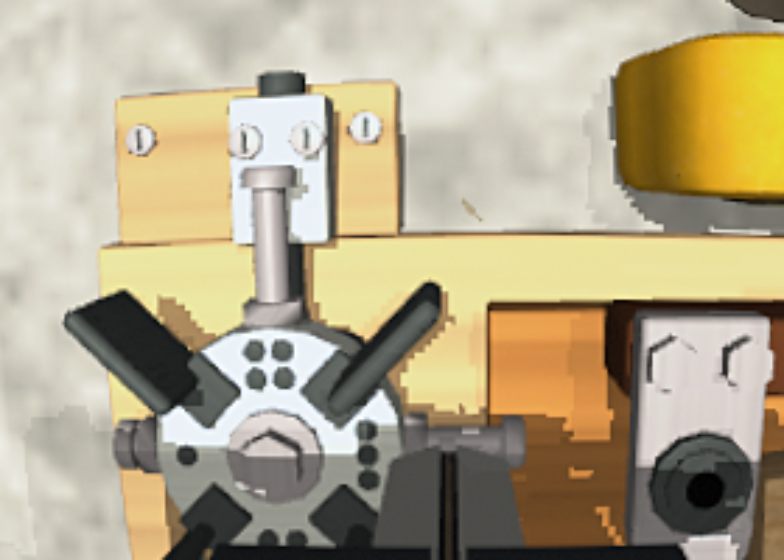

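Stop 3 has snapped in pointing at the blank; the pips read 3 at right and 4 at top. Next I'll lift clear and come down on the near side of the blank with the fingers half open.

```bash
echo '{"increments":[[0, 0, -30, 0], [0, 0, -30, 0], [-12.5, 31, 0, -0.014], [-12.5, 31, 0, 0], [-12.5, 31, 0, 0], [-12.5, 31, 0, 0], [0, 0, 0, 0]]}' > path.dat && python3 drive.py path.dat 0; echo '{"increments":[[0, 0, 0, 0], [0, 0, 0, 0], [0, 0, 26, 0], [0, 0, 26, 0], [0, 0, 26, 0], [0, 0, 0, 0], [0, 0, 0, 0]]}' > path.dat && python3 drive.py path.dat 0.5; python3 h.py
```

```text
t: 4.75
ee_pos: [498.1, -55.4, 117.7]
tcp_rot: [1.0, 0.027, -0.0, 0.002]
wrist_force: [0.4, 0.3, -0.6]
grip_width: 0.008
grip_force: 0.0
t: 5.33
ee_pos: [499.2, -49.6, 38.6]
tcp_rot: [1.0, 0.029, -0.001, -0.0]
wrist_force: [1.1, 0.3, 0.2]
grip_width: 0.465
grip_force: 0.0
tcp in jig [-56.6 -82.6  38.6] yaw 0.001577673964376143 F [1.1 0.3 0.2]
```

```bash
echo '{"increments":[[3, 0, 0, 0], [3, 0, 0, 0], [3, 0, 0, 0], [3, 0, 0, 0], [3, 0, 0, 0], [3, 0, 0, 0], [3, 0, 0, 0], [3, 0, 0, 0], [3, 0, 0, 0], [3, 0, 0, 0], [0, 0, 0, 0]]}' > path.dat && python3 drive.py path.dat 0.5; python3 h.py;  echo '{"increments":[[1, 0, 0, 0], [1, 0, 0, 0], [1, 0, 0, 0], [0, 0, 0, 0]]}' > path.dat && python3 drive.py path.dat;python3 h.py
```

```text
t: 6.25
ee_pos: [530.4, -49.2, 39.3]
tcp_rot: [1.0, 0.028, 0.0, 0.0]
wrist_force: [-0.8, 0.7, -0.3]
grip_width: 0.498
grip_force: 0.0
tcp in jig [-25.5 -84.1  39.3] yaw -0.00029247522207071636 F [-0.8  0.7 -0.3]
t: 6.58
ee_pos: [530.6, -49.2, 39.3]
tcp_rot: [1.0, 0.028, -0.002, 0.0]
wrist_force: [-4.2, -1.5, 4.0]
grip_width: 0.501
grip_force: 2.5
tcp in jig [-25.2 -84.   39.3] yaw -5.931009543311966e-05 F [-4.2 -1.5  4. ]
```

```bash
echo '{"increments":[[2, 0, 0, 0], [2, 0, 0, 0], [0, 0, 0, 0], [0, 0, 0, 0]]}' > path.dat && python3 drive.py path.dat; python3 h.py; echo '{"increments":[[-12, 0, 0, 0], [-12, 0, 0, 0], [-6, 0, -20, 0], [0, 0, -35, 0], [0, 0, -35, 0]]}' > path.dat && python3 drive.py path.dat;echo '{"increments":[[20, 20, 0, 0], [20, 20, 0, 0], [0, 25, 0, 0], [0, 0, 0, 0], [0, 0, 0, 0]]}' > path.dat && python3 drive.py path.dat 0; python3 h.py
python3 - <<'E'
from h import *
import cv2,pickle
s=r.sense();pickle.dump(s,open("s3.pkl","wb"))
i=r.grab_frame("wrist")[:,:,::-1];cv2.imwrite("pics/w3.png",i)
cv2.imwrite("pics/w3c.png",cv2.resize(i[60:260,140:420],None,fx=2.8,fy=2.8))
E
```

```text
t: 6.92
ee_pos: [530.6, -49.0, 38.9]
tcp_rot: [1.0, 0.029, -0.006, -0.0]
wrist_force: [-10.9, -2.6, 7.6]
grip_width: 0.496
grip_force: 5.5
tcp in jig [-25.2 -83.8  38.9] yaw 0.0004590321545352091 F [-10.9  -2.6   7.6]
t: 7.33
ee_pos: [505.8, -50.3, 129.6]
tcp_rot: [1.0, 0.028, -0.001, -0.0]
wrist_force: [1.9, 0.4, 0.7]
grip_width: 0.5
grip_force: 0.0
t: 7.75
ee_pos: [550.8, -113.9, 129.3]
tcp_rot: [1.0, 0.027, 0.0, -0.0]
wrist_force: [0.2, 0.2, 0.5]
grip_width: 0.179
grip_force: 0.0
tcp in jig [  -8.7 -149.8  129.3] yaw -0.0021958406433182157 F [0.2 0.2 0.5]
```

View pics/w3c.png

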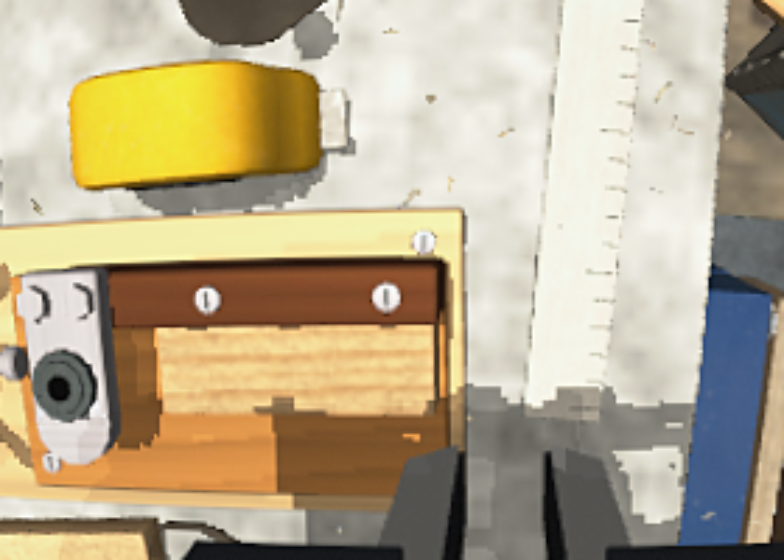

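The blank lies flush against the fence, its end near y = -127, and the fingers are clear beyond it. I'll go down behind that end and push along.

```bash
echo '{"increments":[[8, 0, 30, 0], [0, 0, 30, 0], [0, 0, 30, 0], [0, 0, 0, 0], [0, 0, 0, 0]]}' > path.dat && python3 drive.py path.dat 0; python3 h.py; echo '{"increments":[[0, -5, 0, 0], [0, -5, 0, 0], [0, -5, 0, 0], [0, -5, 0, 0], [0, -5, 0, 0], [0, -5, 0, 0], [0, -5, 0, 0], [0, 0, 0, 0]]}' > path.dat && python3 drive.py path.dat;python3 h.py
```

```text
t: 8.22
ee_pos: [556.8, -111.2, 38.4]
tcp_rot: [1.0, 0.029, -0.002, -0.001]
wrist_force: [-0.7, -0.1, -0.9]
grip_width: 0.003
grip_force: 0.0
tcp in jig [  -2.6 -147.5   38.4] yaw 0.0005548074514290721 F [-0.7 -0.1 -0.9]
t: 8.88
ee_pos: [556.2, -76.6, 39.5]
tcp_rot: [1.0, 0.029, -0.0, -0.0]
wrist_force: [-0.2, -0.6, -0.0]
grip_width: 0.006
grip_force: 0.0
tcp in jig [  -1.3 -112.9   39.5] yaw 0.00054441129285248 F [-0.2 -0.6 -0. ]
```

```bash
echo '{"increments":[[0, -4, 0, 0], [0, -4, 0, 0], [0, -4, 0, 0], [0, -4, 0, 0], [0, -4, 0, 0], [0, -4, 0, 0], [0, -3, 0, 0], [0, 0, 0, 0]]}' > path.dat && python3 drive.py path.dat ; python3 h.py; echo '{"increments":[[0, -1, 0, 0], [0, -1, 0, 0], [0, -1, 0, 0], [0, 0, 0, 0]]}' > path.dat && python3 drive.py path.dat;python3 h.py
```

```text
t: 9.55
ee_pos: [554.7, -50.0, 39.4]
tcp_rot: [1.0, 0.029, -0.0, -0.0]
wrist_force: [0.5, 0.5, -0.6]
grip_width: 0.005
grip_force: 0.0
tcp in jig [ -1.3 -86.3  39.4] yaw 0.0002793154010319529 F [ 0.5  0.5 -0.6]
t: 9.88
ee_pos: [554.6, -47.7, 39.4]
tcp_rot: [1.0, 0.028, -0.0, -0.0]
wrist_force: [-0.1, 0.2, -0.3]
grip_width: 0.005
grip_force: 0.0
tcp in jig [ -1.2 -84.   39.4] yaw -0.0003211210121010846 F [-0.1  0.2 -0.3]
```

```bash
echo '{"increments":[[0, -1, 0, 0], [0, -1, 0, 0], [0, 0, 0, 0], [0, 0, 0, 0]]}' > path.dat && python3 drive.py path.dat;python3 h.py
```

```text
t: 10.22
ee_pos: [554.6, -45.8, 39.4]
tcp_rot: [1.0, 0.028, -0.0, 0.0]
wrist_force: [0.8, 0.0, 0.4]
grip_width: 0.003
grip_force: 0.0
tcp in jig [ -1.1 -82.   39.4] yaw -0.00017471760366386674 F [0.8 0.  0.4]
```

```bash
for k in 1 2; do :; done; echo '{"increments":[[0, -1, 0, 0], [0, 0, 0, 0], [0, -1, 0, 0], [0, 0, 0, 0]]}' > path.dat && python3 drive.py path.dat;python3 h.py; echo '{"increments":[[0, -1, 0, 0], [0, 0, 0, 0], [0, 0, 0, 0]]}' > path.dat && python3 drive.py path.dat;python3 h.py
```

```text
t: 10.55
ee_pos: [554.8, -44.5, 39.6]
tcp_rot: [1.0, 0.029, 0.0, 0.001]
wrist_force: [-0.0, -3.4, -1.5]
grip_width: 0.003
grip_force: 1.3
tcp in jig [ -0.9 -80.7  39.6] yaw 0.0004105634941525618 F [-0.  -3.4 -1.5]
t: 10.8
ee_pos: [555.0, -44.4, 39.7]
tcp_rot: [1.0, 0.029, 0.001, 0.002]
wrist_force: [-0.7, -4.5, 0.8]
grip_width: 0.005
grip_force: 2.7
tcp in jig [ -0.6 -80.7  39.7] yaw 0.0007996666394908258 F [-0.7 -4.5  0.8]
```

The blank stopped at the stop, at the y I expected. I'll back off and inspect.

```bash
echo '{"increments":[[0, 8, 0, 0], [0, 20, 0, 0], [0, 20, 0, 0], [0, 0, -35, 0], [0, 0, -35, 0], [-20, -10, -35, 0], [-30, -20, 0, 0], [-30, -20, 0, 0], [0, 0, 0, 0], [0, 0, 0, 0]]}' > path.dat && python3 drive.py path.dat; python3 h.py
python3 - <<'E'
from h import *
import cv2,pickle
s=r.sense();pickle.dump(s,open("s4.pkl","wb"))
i=r.grab_frame("wrist")[:,:,::-1];cv2.imwrite("pics/w4.png",i)
v=cam("wrist",s);print("home corners crop px",(proj(v,w(J,[[15,22,51],[-15,22,51],[-15,-68,51],[15,-68,51]]))-[160,60])*2.8)
cv2.imwrite("pics/w4c.png",cv2.resize(i[60:260,160:440],None,fx=2.8,fy=2.8,interpolation=cv2.INTER_CUBIC))
E
```

```text
t: 11.63
ee_pos: [472.8, -44.3, 144.8]
tcp_rot: [1.0, 0.029, 0.0, -0.0]
wrist_force: [-0.1, -0.9, 0.0]
grip_width: 0.008
grip_force: 0.0
tcp in jig [-82.7 -75.8 144.8] yaw 0.00045233650979616125 F [-0.1 -0.9  0. ]
home corners crop px [[145.36461576  87.98348285]
 [147.03224004 179.36776011]
 [423.61889208 171.31904549]
 [423.49375075  76.16253468]]
```

View pics/w4c.png

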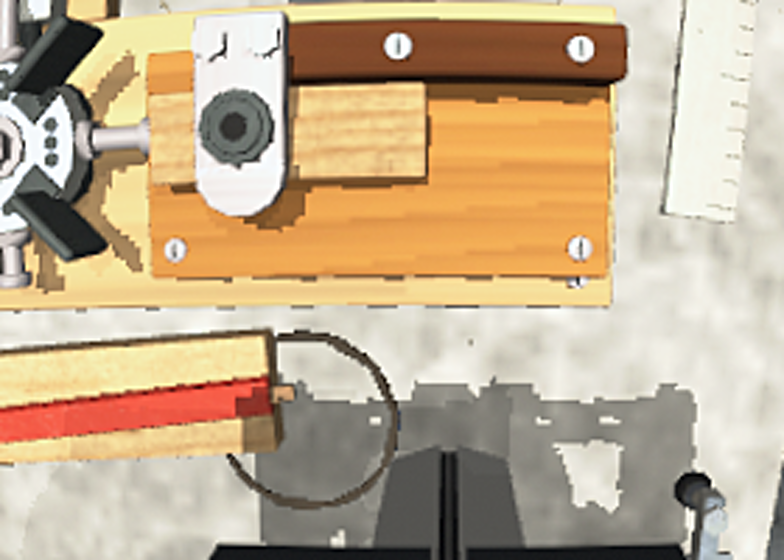

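The blank looks parallel and butted against stop 3. I'll make one gentle push toward the fence to confirm it is flat there; contact should be at TCP x ≈ -25.

```bash
echo '{"increments":[[20, -16, 0, 0], [14, -12, 0, 0], [0, 0, 35, 0], [0, 0, 35, 0], [0, 0, 35, 0], [0, 0, 0, 0], [0, 0, 0, 0]]}' > path.dat && python3 drive.py path.dat 0; python3 h.py; echo '{"increments":[[4, 0, 0, 0], [4, 0, 0, 0], [4, 0, 0, 0], [4, 0, 0, 0], [3, 0, 0, 0], [3, 0, 0, 0], [0, 0, 0, 0], [0, 0, 0, 0]]}' > path.dat && python3 drive.py path.dat;python3 h.py;echo '{"increments":[[1, 0, 0, 0], [1, 0, 0, 0], [0, 0, 0, 0], [0, 0, 0, 0]]}' > path.dat && python3 drive.py path.dat;python3 h.py
```

```text
t: 12.27
ee_pos: [506.6, -15.7, 37.9]
tcp_rot: [1.0, 0.028, -0.002, -0.0]
wrist_force: [0.9, 0.1, 0.6]
grip_width: 0.006
grip_force: 0.0
tcp in jig [-47.4 -49.2  37.9] yaw -0.0007860831156538683 F [0.9 0.1 0.6]
t: 12.93
ee_pos: [528.4, -14.2, 39.5]
tcp_rot: [1.0, 0.028, -0.0, 0.0]
wrist_force: [-1.5, -0.5, 0.4]
grip_width: 0.006
grip_force: 0.7
tcp in jig [-25.4 -49.   39.5] yaw -3.8239194439813884e-05 F [-1.5 -0.5  0.4]
t: 13.27
ee_pos: [528.5, -14.1, 39.2]
tcp_rot: [1.0, 0.029, -0.002, -0.0]
wrist_force: [-5.8, -1.2, 3.4]
grip_width: 0.007
grip_force: 2.6
tcp in jig [-25.3 -48.9  39.2] yaw 0.00013410487419855677 F [-5.8 -1.2  3.4]
```

```bash
echo '{"increments":[[-10, 0, 0, 0], [-15, 0, 0, 0], [0, 0, -35, 0], [0, 0, -35, 0], [-20, 0, -35, 0], [-30, 10, 0, 0], [0, 0, 0, 0], [0, 0, 0, 0]]}' > path.dat && python3 drive.py path.dat
python3 - <<'E'
from h import *
import cv2
i=r.grab_frame("wrist")[:,:,::-1]
cv2.imwrite("pics/w5c.png",cv2.resize(i[60:260,160:440],None,fx=2.8,fy=2.8,interpolation=cv2.INTER_CUBIC))
E
```

```text
t: 13.93
ee_pos: [456.0, -28.5, 145.1]
tcp_rot: [1.0, 0.028, 0.001, 0.0]
wrist_force: [0.1, -0.3, 0.6]
grip_width: 0.004
grip_force: 0.0
```

View pics/w5c.png

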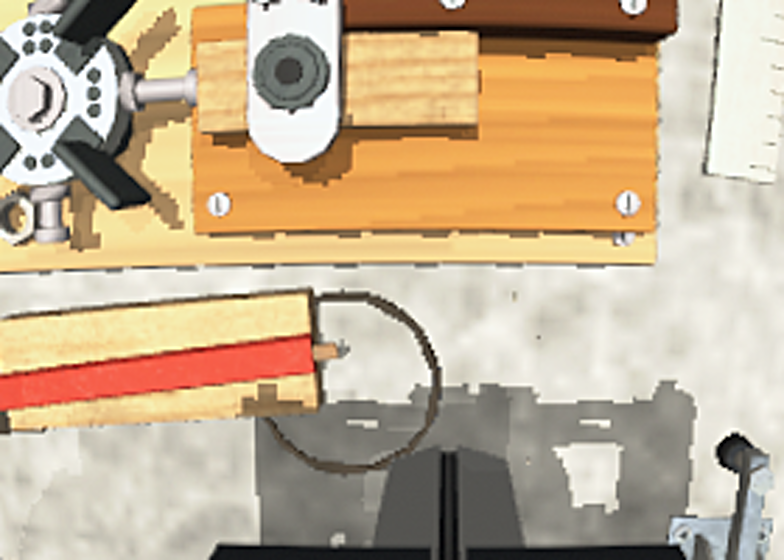

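The last picture shows the blank butted against stop 3 at (198,85), parallel to the fence, with the nut and pencil undisturbed.

```bash
python3 -c "
from cell import r
print(r.close_job())"
```

```text
the job is handed in; nothing more can be done
None
```

I set the turret to stop 3, pushed the blank flat against the fence and up to the stop, and handed the job in at about 14 s of the 72 s allowed; no verdict was returned.

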